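# Seat and clamp a chair rung in the vee jig

## Robot

A 6-joint arm with a two-finger parallel gripper is mounted at the origin on the work surface. World frame = base frame: x ahead of the robot, y to its left, z up, the work surface at z = 0. Lengths are in mm, angles in rad, forces in N, time in s.
With the tool pointing down it reaches from about 275 to 1000 mm from the base axis. Payload 8.4 kg.
Tool frame: the origin (TCP) lies between the finger pads; the fingertips stand 8 mm ahead of it and the grasp point (between the pads) lies 11 mm behind it (tcp_to_tips is the distance from the TCP to the fingertips, in mm); z points along the fingers, y is the line along which they close (so a half turn about z gives the same grasp; the last joint's range is limited). The gripper opens to 85 mm and grips with 20 to 120 N. Pads are 22 mm wide; open, the fingers measure 114 mm over their backs; the gripper's body (76 mm by 85 mm) begins 54 mm behind the grasp point. The pads swing forward as they close: fully open they stand 13 mm farther back than shut.
Start: joints at [-1.332, 0.353, 1.633, -0, 1.155, -0.002], TCP at [149.048, -606.97, 239.281] pointing down, gripper open.
Joint ranges: [-2.63, 2.63], [-0.92, 2.1], [0.06, 2.66], [-1.3, 4.44], [0, 2.69], [-3.02, 3.02]. Speed limits (rad/s): [2.22, 2.22, 2.79, 3.14, 3.14, 3.14].

## Interface

Orientations are given as [roll, pitch, yaw] about the fixed x, y, z axes, in that order (R = Rz(yaw) Ry(pitch) Rx(roll)).
In Python, from rig import * gives the robot as it stands.
- The arm moves only by the tool step_arm, never from a script. Its argument "motion" is a list of rows, each an object with "claw": the finger opening in mm, from 0 to 85.4; "delta_pos": the shift along the tool's x, y, z in mm, a list of three; "turn": the turn about the tool's z in rad. In form: [{"claw": claw, "delta_pos": [dx, dy, dz], "turn": turn}, ...]. A call has 1 to 8 rows; each row shifts and turns the commanded pose from where the row before left it, along the tool's axes as they then stand; what a row does not reach is not made up. A row lasts 1/12 s, in which the tool goes at most 41.7 mm and 7.16 degrees, less where a joint would pass 70% of its speed; a pose out of reach is approached as far as the arm can. A call is refused whole if a number of a shift passes 41.7 or a number of a turn 0.125, either way. A call with a gripper value outside its range is refused whole. The fingers move at their own pace and stop on an object; "force" is the grip in N (left out, the last holds). Time passes only in rows, so rows that do not move let the fingers close. It gives the time, the measured TCP pose, the force, the opening and the grip force at its end, in the units of the state.
- sense(): the state, without advancing time (a new reading comes with each control period).
- grab_frame(name): name is "side" or "top"; returns a dict with "img" (420x560x3 uint8, red, green, blue), "vertical_fov" (degrees; the focal length in pixels is half the picture's height over the tangent of half this angle, whatever the lens; pixels are square), "cx", "cy" (the principal point, pixels), "D" ([k1, k2, p1, p2, k3] as OpenCV has them; the pictures are not rectified), "R" (3x3) and "t" (3): a world point X has camera coordinates R X + t. Camera axes: x right, y down, z forward; pixel columns grow to the right and rows downward; lengths in mm; the calibration is good to about 2 mm. A picture is of the moment at which its call begins. There is no depth.
- sign_off(): hands the job in; it is judged then, once.
The state is a dict: "clock": time; "qpos": joint angles; "qvel": joint speeds; "joint_efforts": joint torques, N m; "eef_pos": TCP position; "tcp_rot": TCP orientation; "contact_force": force on the tool from outside, world axes, zero at the start; "wrist_torque": the same for the moment, N m; "opening": opening from 0.0 (shut) to 1.0 (fully open); "grasp_force": force on a finger pad.
Only numpy, scipy, OpenCV 4.12 (cv2) and the standard library are available. Lean on these libraries where they do the work, as an engineer would, in place of code of your own. Each camera call takes 0.05 s, during which the arm holds its last target. There are 200 camera calls.

## Task

Get the loose chair rung ready for regluing: roll it off the jig's ledge into the vee without lifting it, let go so that it settles there by itself, then slide it gently along the vee until its end is up against the aluminium stop. Then swing the red clamp arm over and press it down until its sprung pad holds the rung firmly, about half of the pad's spring travel, and let go; never ram the rung or crush it with the pad, and leave the glue, mug and book where they are.

Things in the scene. Friction and masses are not known exactly. Their poses are not given: they have to be found in the camera images.
- jig: Fixed wooden jig on a plywood base (x -105..95, y -160..150 mm, 18 mm thick). Origin: underside, below the vee's bottom line. y runs along the vee, x across it: feed ledge on the -x side, clamp hinge on the +x side. The 90-degree vee spans y = -110..80 mm, bottom line at x = 0, z = 30 mm. Far flank rises to x = 30, z = 60 mm.
- vee (a point): Point on the bottom line of the vee at the jig's y = 0, 30 mm above the jig's underside, axes as the jig's. A seated rung's axis lies 20 mm above it, at x = 0.
- lip (a point): Point on the lip between ledge and vee (jig x = -16, y = 0, z = 46 mm), axes as the jig's. The near flank of the vee falls from it at 45 degrees towards +x; the smooth ledge falls from it at 4 degrees towards -x, and a 5 mm high strip 56 to 66 mm from the lip keeps the rung from rolling off the ledge.
- rung: Loose white chair rung: wooden cylinder, diameter 28 mm, 240 mm long, 0.1 to 0.2 kg. Origin at its middle on the axis; its y axis is the rung's axis (x, z turn as it rolls). Starts on the ledge, parallel to the vee, against the strip: axis 62 mm on the -x side of the vee's bottom line, 57 mm above the jig's underside, middle 60 to 80 mm on the -y side of the jig's origin.
- rung_tip (a point): Centre of the rung's +y end face, the end that must meet the stop.
- rung_tail (a point): Centre of the rung's -y end face. It overhangs the vee and can be pushed on.
- stop: Fixed aluminium end stop on the jig's base past the +y end of the vee, 46 x 18 x 52 mm, axes as the jig's. Origin: underside, in the plane of its -y face. Its place along the vee differs from start to start (that face at the jig's y = 85 to 115 mm).
- stop_face (a point): Point on the stop's -y face at the height and x of a seated rung's axis; the rung is home when its tip touches this face.
- clamp_arm: Red clamp arm, 12 x 18 x 118 mm, on a stiff friction hinge; it stays where it is left. Origin on the hinge axis, own z points along the arm to the handle. Starts leaning back 0.05 to 0.3 rad from upright, swings over the vee about the jig's y towards -x, level at 90 degrees, end at 106. Turning takes 1 N m (8 N at the handle); the friction holds the pad's full push after release.
- clamp_pad_mount (a point): Where the spindle crosses the arm's midline, 55 mm from the hinge. The steel spindle sticks out of the face that looks down when the arm is level; a 22 mm round rubber pad is at its end. The spindle is left screwed out by an unknown amount: pad face 22 to 42 mm from the arm's midline, so it meets a seated rung between 15 degrees before level and 5 degrees after level.
- clamp_hinge (a point): Point on the hinge axis, 55 mm on the +x side of the vee's bottom line, 90 mm above the jig's underside, between two steel cheeks (x 44..66, y -24..24 mm, 104 mm high); axes as the jig's. The pad is sprung: 4 N per mm, 4 mm travel, solid beyond that (16 N). Half travel is 8 N at the pad and adds about 3.5 N at the handle.
- clamp_handle (a point): Middle of the clamp arm's black round cross handle, diameter 12 mm, 92 mm long along the jig's y, 120 mm from the hinge axis. The arm takes up the middle 18 mm, so 37 mm of bare bar sticks out on each side. The bar can turn within a grasp.
- glue: Bystander: white glue bottle with yellow label, 48 mm across, 120 mm tall, origin at its underside.
- mug: Bystander: blue mug, 72 mm across, 80 mm tall, origin at its underside.
- book: Bystander: green book lying flat, 154 x 104 x 24 mm, origin at its underside.
Things that resemble listed ones, but are neither listed nor needed, are in the scene too. What is meant by the rung is not purple or turquoise, and is the smaller of those in its own colour.

How it is judged (in metres and radians):
On the way, in this order (a step that is already met when the one before it is completed fails the run):
1. the rung lies centred in the vee, at rest and not touched by the robot (x of rung in the frame of vee between -0.0025 and 0.0025 m and z of rung in the frame of vee between 0.0173 and 0.0225 m and angle between the y axis of rung and the y axis of jig, either way round below 0.03 rad and contact force between each of the arm, the fingers, clamp_arm and rung below 0.1 N and linear speed of rung below 0.02 m/s), for 0.2 s.
2. still seated, the rung's end is up against the stop (x of rung in the frame of vee between -0.0025 and 0.0025 m and z of rung in the frame of vee between 0.0173 and 0.0225 m and angle between the y axis of rung and the y axis of jig, either way round below 0.03 rad and y of rung_tip in the frame of stop_face above -0.0025 m), for 0.1 s.
3. the clamp pad bears on the rung with more than 5 N (all of step 2 and contact force between clamp_arm and rung above 5 N), for 0.2 s.
At the end, for the whole second after the job is handed in: The rung lies at rest in the vee (axis within 2.5 mm of the centre sideways and in height, within 0.03 rad of parallel), its end within 2.5 mm of the stop's face, and the clamp pad presses on it with more than 5 N by itself (all of step 3 and linear speed of rung below 0.01 m/s); the robot touches nothing.
It fails at once if the robot pushes on the rung with more than 20 N (contact force between any of the fingers, the arm and rung above 20 N).
It fails at once if the rung is rammed against the stop with more than 20 N (contact force between rung and stop above 20 N).
It fails at once if the clamp crushes the rung with more than 18 N (contact force between clamp_arm and rung above 18 N).
It fails at once if the rung is lifted off the jig (more than 15 mm above where it lay on the ledge) (z of rung in the frame of vee above 0.043 m).
It fails at once if the glue bottle, mug or book is shifted by more than 20 mm (distance of any of glue, mug, book from where it was at the start of the episode above 0.02 m).
It also fails if it takes over 72 s, if anything falls off the work surface, if the arm or the gripper's body presses on something with over 40 N, if the wrist force passes 120 N, or if a joint passes its speed limit or range.

## Working session

There is one attempt and no reset: what is moved stays moved. The work goes in short steps, Python scripts to look and compute and a tool call to move; the robot and the scene stay as the last step left them, time stands still between calls to the robot, and variables do not carry over. Pictures are saved under pics/ and viewed, at most 10 in all, crops included, and the job is handed in when it is done.

Besides the shell and the picture viewer there is one more tool, called as name([rows], argument=value, ...), one row to a line, values as JSON. step_arm: Moves the arm, as the interface text tells. Its arguments: {"type":"object","properties":{"motion":{"type":"array","items":{"type":"object","properties":{"claw":{"type":"number"},"delta_pos":{"type":"array","items":{"type":"number"}},"turn":{"type":"number"}}}},"force":{"type":"number"}},"required":["motion"]}

```bash
mkdir -p pics; cat > h.py <<'E'
from rig import *
import numpy as np, cv2
def K(f):
    h=f["img"].shape[0]; fl=h/2/np.tan(np.radians(f["vertical_fov"])/2)
    return np.array([[fl,0,f["cx"]],[0,fl,f["cy"]],[0,0,1.]])
def proj(f,P):
    return cv2.projectPoints(np.array(P,float).reshape(-1,3),cv2.Rodrigues(np.array(f["R"],float))[0],np.array(f["t"],float),K(f),np.array(f["D"],float))[0].reshape(-1,2)
def ray(f,uv):
    n=cv2.undistortPoints(np.array(uv,float).reshape(-1,1,2),K(f),np.array(f["D"],float),None,None,None).reshape(-1,2)
    R=np.array(f["R"]);t=np.array(f["t"],float)
    d=np.c_[n,np.ones(len(n))]@R
    return -R.T@t,d
def atz(f,uv,z):
    c,d=ray(f,uv); return c+d*((z-c[2])/d[:,2])[:,None]
def save(f,n): cv2.imwrite(n,cv2.cvtColor(f["img"],cv2.COLOR_RGB2BGR))
E
python3 - <<'E'
from h import *
import pickle
for n in("side","top"):
    f=grab_frame(n); save(f,f"pics/{n}0.png"); pickle.dump(f,open(n+"0.pkl","wb"))
    print(n,-np.array(f["R"]).T@np.array(f["t"]),f["R"],f["vertical_fov"],f["D"])
print(sense())
E
```

```text
side [ 409.91804513 1073.13241387 1142.91323198] [[-0.99738076 -0.07185662 -0.00826056]
 [-0.03895371  0.62986058 -0.77573079]
 [ 0.06094439 -0.77337719 -0.63100991]] 45.75026428090792 [0.02937639 0.         0.         0.         0.        ]
top [ 430.52687347 -141.16668474 1412.44713824] [[ 2.63380119e-03 -9.99996406e-01 -5.01744391e-04]
 [-9.96601138e-01 -2.58354607e-03 -8.23376978e-02]
 [ 8.23361056e-02  7.16900158e-04 -9.96604361e-01]] 44.86286373869984 [-0.13247675  0.          0.          0.          0.        ]
{'clock': 0.1, 'qpos': array([-1.33239718e+00,  3.53582491e-01,  1.63403247e+00, -7.20238547e-06,
        1.15516282e+00, -2.40738014e-03]), 'qvel': array([ 6.63902516e-05, -8.28348210e-04, -8.30882485e-04, -2.49211965e-04,
       -1.01173157e-03, -8.38272413e-05]), 'joint_efforts': array([ 1.55771526e-03, -6.06356263e+01, -3.42819750e+01,  1.69158801e-05,
        3.93062801e-03, -1.50933209e-05]), 'eef_pos': array([ 148.95520191, -606.58966565,  238.64616296]), 'tcp_rot': array([-3.14040751e+00,  3.73266007e-06,  2.40809444e-01]), 'contact_force': array([-0.08150361, -0.60999146,  0.17234273]), 'wrist_torque': array([0.00129141, 0.04079711, 0.05177105]), 'grasp_force': 0.0, 'opening': 0.9997500016340674}
```

View pics/side0.png

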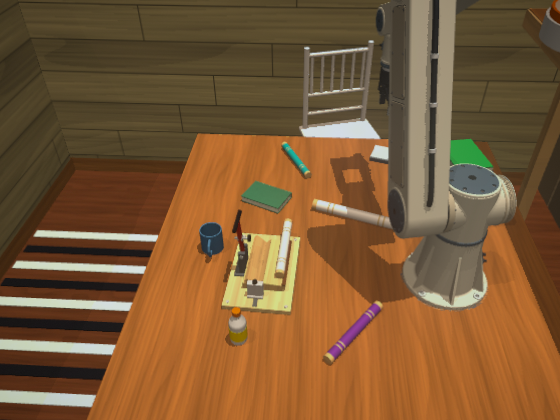

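View pics/top0.png

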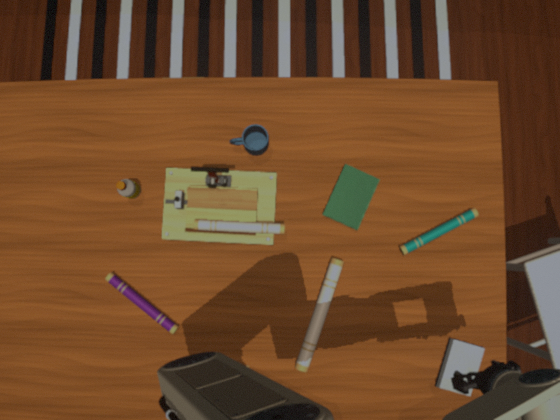

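The side view shows the jig at about (262,270) and the top view shows it at (220,207). There are two white rungs:
- **Short one:** on the jig's ledge, top view (195..285, 227).
- **Longer one:** on the table, top view (303..337, 260..368).

The short one on the ledge fits the description, and I'll confirm it in an enlarged crop. The purple and turquoise rods are excluded.

```bash
python3 - <<'E'
from h import *
import pickle
f=pickle.load(open("top0.pkl","rb"));g=pickle.load(open("side0.pkl","rb"))
a=cv2.resize(f["img"][155:255,150:300],None,fx=5.2,fy=5.2,interpolation=cv2.INTER_CUBIC)
cv2.imwrite("pics/c_top.png",cv2.cvtColor(a,cv2.COLOR_RGB2BGR))
a=cv2.resize(g["img"][200:320,210:320],None,fx=5,fy=5,interpolation=cv2.INTER_CUBIC)
cv2.imwrite("pics/c_side.png",cv2.cvtColor(a,cv2.COLOR_RGB2BGR))
print(atz(f,[[165,168],[277,172],[275,245],[162,241]],18))
print(np.linalg.norm(np.diff(atz(f,[[338,262],[302,368]],14),axis=0)),np.linalg.norm(np.diff(atz(f,[[195,226],[285,229]],57),axis=0)))
E
```

```text
[[ 654.57589075  165.91496031   18.        ]
 [ 643.48464358 -146.34584802   18.        ]
 [ 441.94067318 -141.32992415   18.        ]
 [ 451.4426749   170.05966424   18.        ]]
305.43735712777953 240.76234132867583
```

View pics/c_top.png

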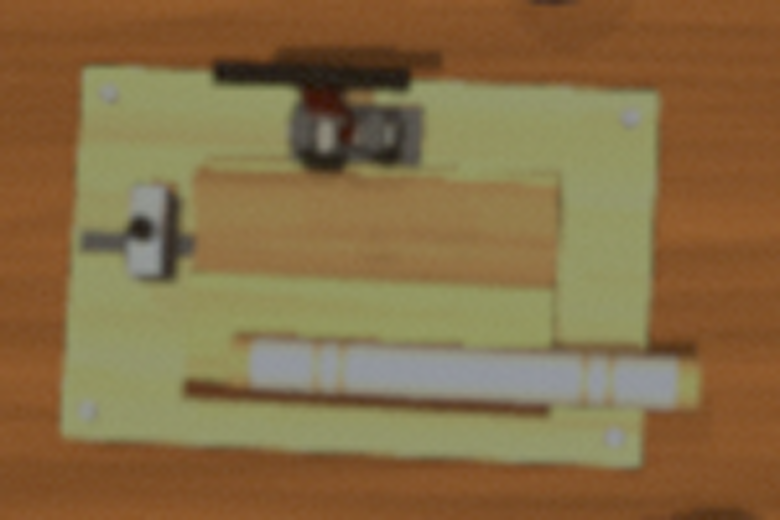

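View pics/c_side.png

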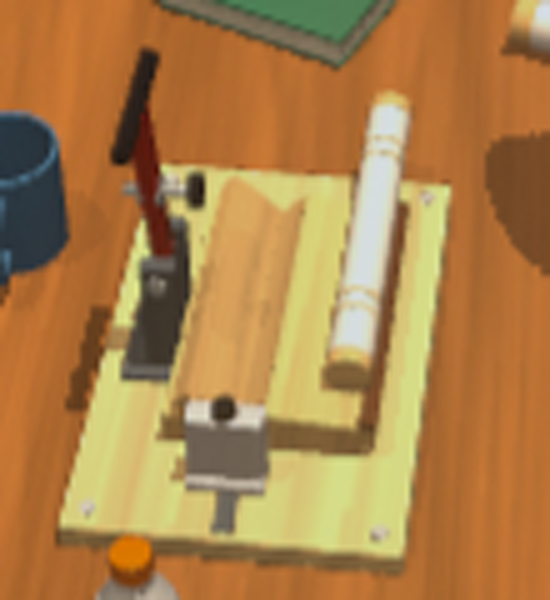

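The short white rung on the ledge measures 240 mm and the long one 305 mm, so the ledge rung is the one meant. In the top crop, the base corners are (83,67), (660,92), (640,467), (62,438), the stop face edge is at about x=166, and the rung runs from 235 to 700. Next I'll fit the poses.

```bash
cat > fit.py <<'E'
from h import *
import pickle
from scipy.optimize import least_squares
f=pickle.load(open("top0.pkl","rb"));g=pickle.load(open("side0.pkl","rb"))
T=lambda p:(np.array(p,float)+.5)/5.2-.5+[150,155]
S=lambda p:(np.array(p,float)+.5)/5-.5+[210,200]
def W(q,P):
    P=np.array(P,float).reshape(-1,3);c,s=np.cos(q[2]),np.sin(q[2])
    return np.c_[q[0]+c*P[:,0]-s*P[:,1],q[1]+s*P[:,0]+c*P[:,1],P[:,2]]
C=[[95,150,18],[95,-160,18],[-105,-160,18],[-105,150,18]]
ct=T([[83,67],[660,92],[640,467],[62,438]]);cs=S([[62,532],[168,164],[450,185],[405,556]])
r=lambda q:np.r_[(proj(f,W(q,C))-ct).ravel(),(proj(g,W(q,C))-cs).ravel()]
o=least_squares(r,[550,0,0.02]);q=o.x
E
python3 - <<'E'
from fit import *
print(q,np.round(o.fun,1)); np.save("q.npy",q)
# stop face edge and rung ends in jig y
inv=lambda X:(X[:,:2]-q[:2])@np.array([[np.cos(q[2]),-np.sin(q[2])],[np.sin(q[2]),np.cos(q[2])]])
print("stop",inv(atz(f,T([[169,188],[164,278]]),70)))
print("rung",inv(atz(f,T([[236,360]]),66)),inv(atz(f,T([[700,378]]),60)))
def hd(a): # handle angle from upright toward -x
    return W(q,[[55-120*np.sin(a),s,90+120*np.cos(a)] for s in(46,-46)])
ht=T([[215,72],[410,78]]);hs=S([[122,155],[148,55]])
for F,h in((f,ht),(g,hs)):
    s=least_squares(lambda a:(proj(F,hd(a[0]))-h).ravel(),[-.15]);print("angle",s.x,np.round(s.fun,1))
# pad in side crop: predicted mount & pad face for extensions
a=s.x[0]
for e in(0,22,32,42):
    P=W(q,[[55-55*np.sin(a)-e*np.cos(a),0,90+55*np.cos(a)-e*np.sin(a)]])
    print(e,(proj(g,P)-[210,200])*5+2,(proj(f,P)-[150,155])*5.2+2)
print(W(q,[[-62,-70,57],[0,0,50],[-16,0,46]]))
E
```

```text
[ 5.53545322e+02  1.97655314e+01 -4.55263349e-02] [-0.3  0.3 -0.2  0.5  0.1  0.8 -1.   0.7 -0.8 -1.4 -2.6 -0.7  0.6 -0.5
  0.1 -0.1]
stop [[ 27.25263824  88.42952665]
 [-19.10124099  88.0463238 ]]
rung [[-58.99849119  49.10288418]] [[ -56.35015998 -188.22749465]]
angle [-0.10759724] [-0.7 -0.3 -0.1  0.3]
angle [-0.09109348] [-0.4  0.8  0.4 -0.4]
0 [[152.40086323 188.5499336 ]] [[326.1153327  111.64327114]]
22 [[189.12454057 188.81533455]] [[322.90028255 155.94109817]]
32 [[205.87116723 188.93709989]] [[321.44037828 176.17203622]]
42 [[222.65190333 189.0595771 ]] [[319.98152858 196.46173325]]
[[488.42382037 -47.3402807   57.        ]
 [553.54532209  19.76553137  50.        ]
 [537.56190041  20.49370113  46.        ]]
```

```bash
sed -i 's/^r=.*/r=lambda q:np.r_[(proj(f,W(q,C))-ct).ravel(),np.delete((proj(g,W(q,C))-cs),1,0).ravel()]/' fit.py
python3 - <<'E'
from fit import *
print(q,np.round(o.fun,1)); np.save("q.npy",q)
o2=least_squares(lambda q:(proj(f,W(q,C))-ct).ravel(),q);print("top only",o2.x,np.round(o2.fun,1))
# line directions: vee far edge top crop, strip, rung edges
for n,p,z in(("rung",[[250,340],[675,356]],66),("strip",[[187,385],[548,409]],45),("vee",[[205,172],[557,180]],60),("lip",[[195,272],[553,287]],46),("rungbot",[[250,388],[675,408]],57)):
    X=atz(f,T(p),z);d=X[0]-X[1];print(n,np.arctan2(-d[0],d[1]),X[:,:2].ravel())
qq=o2.x
print(W(q,[[-66-16,0,45],[30,0,60],[-16,0,46]]))
E
```

```text
[ 5.54554918e+02  1.97652149e+01 -4.03007331e-02] [-0.5  0.2 -0.4 -0.1  0.3  0.1 -0.9  0.6 -0.9 -1.3  0.1 -0.6  0.1 -0.2]
top only [ 5.55151426e+02  1.87720419e+01 -4.39571319e-02] [-0.  -0.2  0.1 -0.1  0.5  0.1 -0.6  0.2]
rung -0.03447803069061489 [ 507.10688563   64.44420194  499.61233835 -152.84133368]
strip -0.06221041114972789 [484.78015809 100.2579771  473.08793699 -87.44587352]
vee -0.021243594694387326 [594.28368966  90.10650081 590.41465932 -91.993015  ]
lip -0.03921302094571293 [543.5770323   96.83244295 536.25769882 -89.72756623]
rungbot -0.04344701230226433 [ 482.90689184   65.47889493  473.40988212 -152.97187577]
[[472.62149873  23.06898051  45.        ]
 [584.53055869  18.55652012  60.        ]
 [538.56790906  20.40985207  46.        ]]
```

step_arm([
  {"claw": 60,"delta_pos": [0,0,0],"turn": 0.094},
  {"claw": 60,"delta_pos": [0,0,0],"turn": 0.094},
  {"claw": 60,"delta_pos": [0,0,0],"turn": 0.093},
  {"claw": 60,"delta_pos": [17,-36,0],"turn": 0},
  {"claw": 60,"delta_pos": [17,-36,0],"turn": 0},
  {"claw": 60,"delta_pos": [17,-36,0],"turn": 0},
  {"claw": 60,"delta_pos": [17,-36,0],"turn": 0},
  {"claw": 60,"delta_pos": [17,-36,0],"turn": 0},
])

```text
clock: 0.77
eef_pos: [241.4, -428.6, 238.9]
tcp_rot: [-3.141, 0.0, -0.041]
contact_force: [0.9, 0.3, -0.4]
opening: 0.702
grasp_force: 0.0
```

step_arm([
  {"claw": 60,"delta_pos": [17,-36,0],"turn": 0},
  {"claw": 60,"delta_pos": [17,-36,0],"turn": 0},
  {"claw": 60,"delta_pos": [17,-36,0],"turn": 0},
  {"claw": 60,"delta_pos": [17,-36,0],"turn": 0},
  {"claw": 60,"delta_pos": [17,-36,0],"turn": 0},
  {"claw": 60,"delta_pos": [17,-36,0],"turn": 0},
  {"claw": 60,"delta_pos": [17,-36,0],"turn": 0},
  {"claw": 60,"delta_pos": [0,0,0],"turn": 0},
])

```text
clock: 1.43
eef_pos: [372.4, -178.2, 239.3]
tcp_rot: [-3.14, -0.001, -0.035]
contact_force: [0.3, 0.1, 0.6]
opening: 0.701
grasp_force: 0.0
```

step_arm([
  {"claw": 60,"delta_pos": [18,-34,0],"turn": 0.005},
  {"claw": 60,"delta_pos": [18,-34,0],"turn": 0},
  {"claw": 60,"delta_pos": [18,-34,0],"turn": 0},
  {"claw": 60,"delta_pos": [18,-34,0],"turn": 0},
  {"claw": 60,"delta_pos": [0,0,40],"turn": 0},
  {"claw": 60,"delta_pos": [0,0,40],"turn": 0},
  {"claw": 60,"delta_pos": [0,0,40],"turn": 0},
  {"claw": 60,"delta_pos": [0,0,35],"turn": 0},
])

```text
clock: 2.1
eef_pos: [447.5, -50.5, 82.3]
tcp_rot: [3.142, 0.0, -0.044]
contact_force: [-0.1, -1.1, 0.3]
opening: 0.701
grasp_force: 0.0
```

```bash
python3 - <<'E'
from h import *
g=grab_frame("side");f=grab_frame("top")
a=cv2.resize(g["img"][180:300,220:380],None,fx=4.5,fy=4.5,interpolation=cv2.INTER_CUBIC)
cv2.imwrite("pics/d_side.png",cv2.cvtColor(a,cv2.COLOR_RGB2BGR))
s=sense();print(s["eef_pos"],s["tcp_rot"])
p=s["eef_pos"]
for dz in(8,0,-5):
  print(dz,(proj(g,[p+[0,40,-dz],p+[0,-40,-dz]])-[220,180])*4.5)
try: print(tcp_to_tips)
except Exception as e: print(e)
E
```

```text
[444.04196634 -50.43088424  79.90586681] [-3.14094692  0.00990858 -0.04497781]
8 [[350.81216734 319.79160568]
 [355.90917662 239.69455941]]
0 [[350.97265404 311.31007489]
 [356.08022493 231.29356655]]
-5 [[351.07353411 305.98054605]
 [356.18772174 226.01566741]]
8.0
```

View pics/d_side.png

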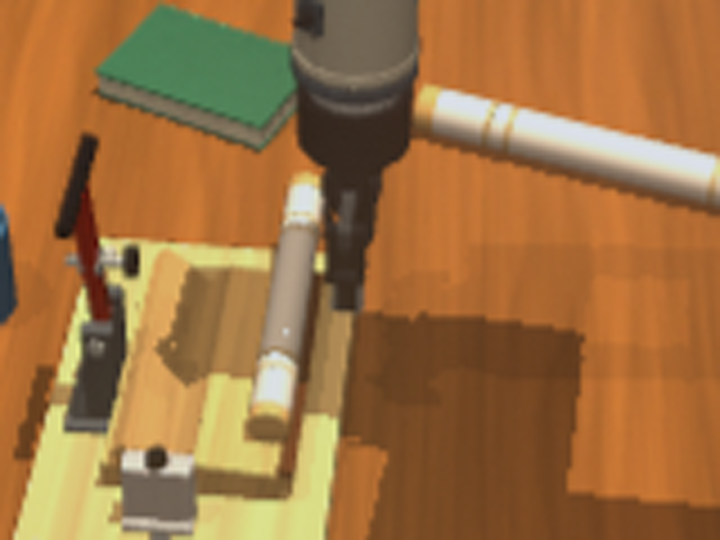

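step_arm([
  {"claw": 60,"delta_pos": [0,0,12],"turn": 0},
  {"claw": 60,"delta_pos": [0,0,8],"turn": 0},
  {"claw": 60,"delta_pos": [0,0,0],"turn": 0},
  {"claw": 60,"delta_pos": [0,0,0],"turn": 0},
])

```text
clock: 2.53
eef_pos: [448.7, -51.0, 65.4]
tcp_rot: [3.142, -0.001, -0.045]
contact_force: [-0.3, -0.5, -0.3]
opening: 0.706
grasp_force: 0.0
```

step_arm([
  {"claw": 60,"delta_pos": [0,-4,6],"turn": -0.004},
  {"claw": 60,"delta_pos": [0,0,5],"turn": 0},
  {"claw": 60,"delta_pos": [3,0,0],"turn": 0},
  {"claw": 60,"delta_pos": [3,0,0],"turn": 0},
  {"claw": 60,"delta_pos": [2,0,0],"turn": 0},
  {"claw": 60,"delta_pos": [2,0,0],"turn": 0},
  {"claw": 60,"delta_pos": [2,0,0],"turn": 0},
  {"claw": 60,"delta_pos": [2,0,0],"turn": 0},
])

```text
clock: 3.2
eef_pos: [462.6, -47.4, 53.4]
tcp_rot: [3.142, -0.0, -0.041]
contact_force: [-0.4, 0.4, -0.5]
opening: 0.708
grasp_force: 0.0
```

step_arm([
  {"claw": 60,"delta_pos": [2,0,0],"turn": 0},
  {"claw": 60,"delta_pos": [2,0,0],"turn": 0},
  {"claw": 60,"delta_pos": [2,0,0],"turn": 0},
  {"claw": 60,"delta_pos": [2,0,0],"turn": 0},
  {"claw": 60,"delta_pos": [2,0,0],"turn": 0},
  {"claw": 60,"delta_pos": [2,0,0],"turn": 0},
  {"claw": 60,"delta_pos": [2,0,0],"turn": 0},
  {"claw": 60,"delta_pos": [2,0,0],"turn": 0},
])

```text
clock: 3.87
eef_pos: [478.5, -48.1, 53.3]
tcp_rot: [-3.142, 0.0, -0.041]
contact_force: [-0.9, 0.3, 0.8]
opening: 0.699
grasp_force: 0.6
```

step_arm([
  {"claw": 60,"delta_pos": [3,0,0],"turn": 0},
  {"claw": 60,"delta_pos": [3,0,0],"turn": 0},
  {"claw": 60,"delta_pos": [3,0,0],"turn": 0},
  {"claw": 60,"delta_pos": [3,0,0],"turn": 0},
  {"claw": 60,"delta_pos": [3,0,0],"turn": 0},
  {"claw": 60,"delta_pos": [3,0,0],"turn": 0},
  {"claw": 60,"delta_pos": [3,0,0],"turn": 0},
  {"claw": 60,"delta_pos": [3,0,0],"turn": 0},
])

```text
clock: 4.53
eef_pos: [502.6, -49.0, 53.3]
tcp_rot: [-3.142, 0.0, -0.041]
contact_force: [-0.5, 0.3, 1.7]
opening: 0.705
grasp_force: 0.6
```

```bash
python3 - <<'E'
from h import *
g=grab_frame("side");f=grab_frame("top")
a=cv2.resize(g["img"][200:300,220:320],None,fx=4,fy=4,interpolation=cv2.INTER_CUBIC)
b=cv2.resize(f["img"][155:255,150:250],None,fx=4,fy=4,interpolation=cv2.INTER_CUBIC)
cv2.imwrite("pics/e.png",cv2.cvtColor(np.hstack([a,b]),cv2.COLOR_RGB2BGR))
E
```

```text
(no output)
```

View pics/e.png

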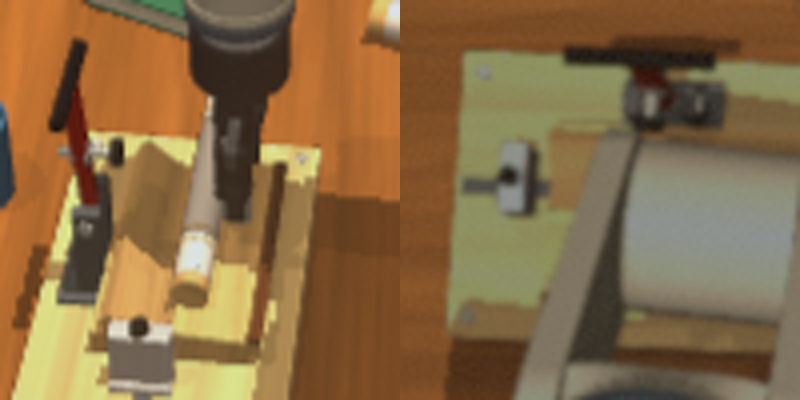

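The side crop shows the rung pushed parallel, with its tip at (190,288), near the lip. I'll push on slowly.

step_arm([
  {"claw": 60,"delta_pos": [2,0,0],"turn": 0},
  {"claw": 60,"delta_pos": [2,0,0],"turn": 0},
  {"claw": 60,"delta_pos": [2,0,0],"turn": 0},
  {"claw": 60,"delta_pos": [2,0,0],"turn": 0},
  {"claw": 60,"delta_pos": [2,0,0],"turn": 0},
  {"claw": 60,"delta_pos": [2,0,0],"turn": 0},
  {"claw": 60,"delta_pos": [0,0,0],"turn": 0},
  {"claw": 60,"delta_pos": [0,0,0],"turn": 0},
])

```text
clock: 5.3
eef_pos: [514.5, -49.6, 53.3]
tcp_rot: [3.142, -0.0, -0.041]
contact_force: [-0.1, 0.2, -0.0]
opening: 0.702
grasp_force: 0.0
```

```bash
python3 - <<'E'
from h import *
g=grab_frame("side");q=np.load("q.npy")
from fit import W,S
a=cv2.resize(g["img"][200:300,220:320],None,fx=6,fy=6,interpolation=cv2.INTER_CUBIC)
cv2.imwrite("pics/e2.png",cv2.cvtColor(a,cv2.COLOR_RGB2BGR))
for x,z in((0,50),(-16,60),(-27,59)): print(x,(proj(g,W(q,[[x,50,z],[x,-190,z]]))-[220,200])*6+2.5)
E
```

```text
0 [[234.43716259 444.97706921]
 [297.58351604 126.15535026]]
-16 [[265.96554508 433.5047199 ]
 [325.85910396 114.49084084]]
-27 [[288.23031259 436.63269344]
 [345.63366773 117.19484838]]
```

View pics/e2.png

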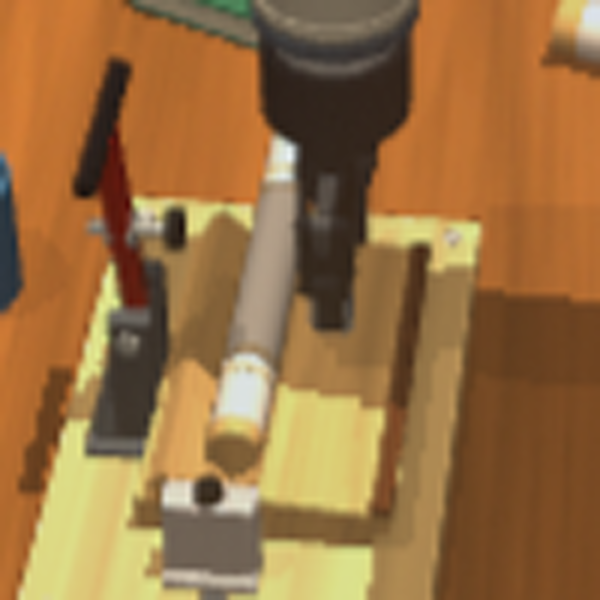

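Rung tip at (235,448) against the predicted seated position (234,445), with no contact force, so it is seated on its own. Now I'll back off and go to the tail.

step_arm([
  {"claw": 60,"delta_pos": [-12,0,0],"turn": 0},
  {"claw": 30,"delta_pos": [0,0,-30],"turn": 0},
  {"claw": 0,"delta_pos": [0,0,-30],"turn": 0},
  {"claw": 0,"delta_pos": [10,38,0],"turn": 0},
  {"claw": 0,"delta_pos": [13,38,0],"turn": 0},
  {"claw": 0,"delta_pos": [13,39,0],"turn": 0},
  {"claw": 0,"delta_pos": [14,39,0],"turn": 0},
  {"claw": 0,"delta_pos": [0,0,0],"turn": 0},
])

```text
clock: 6.02
eef_pos: [548.6, -211.3, 114.1]
tcp_rot: [3.139, -0.005, -0.044]
contact_force: [-1.6, 0.6, -0.1]
opening: 0.001
grasp_force: 0.0
```

step_arm([
  {"claw": 0,"delta_pos": [0,0,20],"turn": 0},
  {"claw": 0,"delta_pos": [0,0,20],"turn": 0},
  {"claw": 0,"delta_pos": [0,0,10],"turn": 0},
  {"claw": 0,"delta_pos": [0,0,10],"turn": 0},
  {"claw": 0,"delta_pos": [0,0,0],"turn": 0},
  {"claw": 0,"delta_pos": [0,0,0],"turn": 0},
])

```text
clock: 6.52
eef_pos: [545.8, -204.7, 53.1]
tcp_rot: [-3.141, 0.001, -0.041]
contact_force: [0.9, -0.4, 0.5]
opening: -0.002
grasp_force: 0.0
```

```bash
python3 - <<'E'
from h import *
f=grab_frame("top");q=np.load("q.npy")
s=sense();print(s["eef_pos"],s["tcp_rot"]);d=s["eef_pos"][:2]-q[:2];c,n=np.cos(q[2]),np.sin(q[2]);print("jig",c*d[0]+n*d[1],-n*d[0]+c*d[1])
a=cv2.resize(f["img"][155:255,160:310],None,fx=5,fy=5,interpolation=cv2.INTER_CUBIC)
cv2.imwrite("pics/f.png",cv2.cvtColor(a,cv2.COLOR_RGB2BGR))
from fit import W
for y in(50,-190,-205): print(y,(proj(f,W(q,[[0,y,50]]))-[160,155])*5+2)
E
```

```text
[ 546.26536137 -204.86194322   53.73762285] [ 3.14147585e+00 -3.96495689e-04 -4.08767187e-02]
jig 0.7673634353599752 -224.77875355243043
50 [[186.4672909  237.04128254]]
-190 [[630.98986435 256.02010026]]
-205 [[658.86163062 257.21260488]]
```

View pics/f.png

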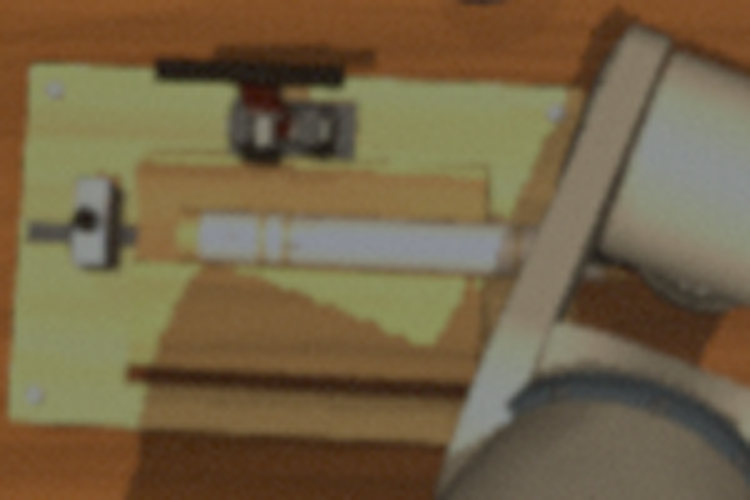

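The rung lies on the vee line at about y=240 px, with its tip at about (179,237), which puts the tip at jig y of about 54. The stop is about 34 mm further on.

step_arm([
  {"claw": 0,"delta_pos": [0,-6,0],"turn": 0},
  {"claw": 0,"delta_pos": [0,-6,0],"turn": 0},
  {"claw": 0,"delta_pos": [0,-2,0],"turn": 0},
  {"claw": 0,"delta_pos": [0,-2,0],"turn": 0},
  {"claw": 0,"delta_pos": [0,-2,0],"turn": 0},
  {"claw": 0,"delta_pos": [0,-2,0],"turn": 0},
  {"claw": 0,"delta_pos": [0,-2,0],"turn": 0},
  {"claw": 0,"delta_pos": [0,-2,0],"turn": 0},
])

```text
clock: 7.23
eef_pos: [547.0, -180.9, 53.3]
tcp_rot: [3.141, -0.0, -0.041]
contact_force: [0.2, -1.7, 0.1]
opening: -0.002
grasp_force: 0.8
```

step_arm([
  {"claw": 0,"delta_pos": [0,-2,0],"turn": 0},
  {"claw": 0,"delta_pos": [0,-2,0],"turn": 0},
  {"claw": 0,"delta_pos": [0,-2,0],"turn": 0},
  {"claw": 0,"delta_pos": [0,-2,0],"turn": 0},
  {"claw": 0,"delta_pos": [0,-2,0],"turn": 0},
  {"claw": 0,"delta_pos": [0,-2,0],"turn": 0},
  {"claw": 0,"delta_pos": [0,-2,0],"turn": 0},
  {"claw": 0,"delta_pos": [0,-2,0],"turn": 0},
])

```text
clock: 7.9
eef_pos: [547.6, -164.8, 53.3]
tcp_rot: [3.142, -0.0, -0.041]
contact_force: [0.2, -2.3, -1.8]
opening: 0.001
grasp_force: 0.9
```

```bash
cat > tip.py <<'E'
from h import *
from fit import W
f=grab_frame("top");q=np.load("q.npy")
s=sense();d=s["eef_pos"][:2]-q[:2];c,n=np.cos(q[2]),np.sin(q[2]);print("jig",c*d[0]+n*d[1],-n*d[0]+c*d[1],s["contact_force"])
ys=np.arange(30,100,2.)
M=0
for x in(-4,-2,0,2,4):
    p=proj(f,W(q,[[x,y,60 if y<84 else 60] for y in ys])).astype(np.float32)
    M=M+cv2.remap(f["img"].astype(np.float32),p[None,:,0].copy(),p[None,:,1].copy(),cv2.INTER_LINEAR)[0]/5
for y,m in zip(ys,M): print(int(y),m.astype(int),end=" | ")
E
python3 tip.py
```

```text
jig 0.5082995897067626 -184.43812398190187 [ 0.12264058 -0.6986956   0.12994834]
30 [138 140 139] | 32 [140 143 147] | 34 [140 144 149] | 36 [140 144 149] | 38 [140 144 149] | 40 [140 144 148] | 42 [140 144 149] | 44 [140 144 148] | 46 [140 144 148] | 48 [141 145 149] | 50 [140 144 149] | 52 [140 144 149] | 54 [140 144 148] | 56 [140 143 144] | 58 [140 141 130] | 60 [140 139 112] | 62 [140 138  93] | 64 [140 137  85] | 66 [140 137  84] | 68 [140 134  82] | 70 [139 127  78] | 72 [134 115  72] | 74 [122 102  68] | 76 [106  90  66] | 78 [90 81 66] | 80 [83 76 63] | 82 [75 69 58] | 84 [66 60 50] | 86 [54 48 40] | 88 [54 48 39] | 90 [65 59 53] | 92 [85 81 78] | 94 [108 109 108] | 96 [112 114 112] | 98 [107 109 105] |
```

step_arm([
  {"claw": 0,"delta_pos": [0,-2,0],"turn": 0},
  {"claw": 0,"delta_pos": [0,-2,0],"turn": 0},
  {"claw": 0,"delta_pos": [0,-2,0],"turn": 0},
  {"claw": 0,"delta_pos": [0,-1,0],"turn": 0},
  {"claw": 0,"delta_pos": [0,-1,0],"turn": 0},
  {"claw": 0,"delta_pos": [0,-1,0],"turn": 0},
  {"claw": 0,"delta_pos": [0,-1,0],"turn": 0},
])

```text
clock: 8.53
eef_pos: [548.0, -155.0, 53.3]
tcp_rot: [3.142, -0.0, -0.041]
contact_force: [0.5, -1.7, 1.0]
opening: -0.002
grasp_force: 1.1
```

```bash
python3 tip.py
```

```text
jig 0.47860702387491827 -174.70910877651247 [ 0.8451509  -1.05202498  0.96765383]
30 [139 142 141] | 32 [140 142 135] | 34 [140 140 123] | 36 [139 140 122] | 38 [139 140 130] | 40 [139 141 141] | 42 [139 141 144] | 44 [139 142 147] | 46 [140 144 149] | 48 [141 144 149] | 50 [140 144 149] | 52 [141 144 149] | 54 [141 145 149] | 56 [140 143 148] | 58 [140 143 148] | 60 [140 143 148] | 62 [140 144 148] | 64 [140 144 148] | 66 [139 141 139] | 68 [138 139 124] | 70 [138 137 106] | 72 [139 137  91] | 74 [141 139  87] | 76 [140 138  86] | 78 [136 134  84] | 80 [121 118  76] | 82 [97 93 65] | 84 [73 67 52] | 86 [56 48 41] | 88 [54 47 40] | 90 [65 59 53] | 92 [85 82 78] | 94 [109 109 108] | 96 [113 115 112] | 98 [107 109 105] |
```

step_arm([
  {"claw": 0,"delta_pos": [0,-0.7,0],"turn": 0},
  {"claw": 0,"delta_pos": [0,-0.7,0],"turn": 0},
  {"claw": 0,"delta_pos": [0,-0.6,0],"turn": 0},
  {"claw": 0,"delta_pos": [0,-0.5,0],"turn": 0},
  {"claw": 0,"delta_pos": [0,-0.5,0],"turn": 0},
])

```text
clock: 9.0
eef_pos: [548.2, -152.0, 53.3]
tcp_rot: [3.142, -0.0, -0.041]
contact_force: [1.0, -1.3, 2.1]
opening: 0.003
grasp_force: 1.1
```

step_arm([
  {"claw": 0,"delta_pos": [0,-0.5,0],"turn": 0},
  {"claw": 0,"delta_pos": [0,-0.5,0],"turn": 0},
  {"claw": 0,"delta_pos": [0,-0.5,0],"turn": 0},
])

```text
clock: 9.25
eef_pos: [548.2, -150.5, 53.3]
tcp_rot: [3.142, -0.0, -0.041]
contact_force: [0.5, -3.2, 0.9]
opening: 0.0
grasp_force: 1.2
```

step_arm([
  {"claw": 0,"delta_pos": [0,-0.5,0],"turn": 0},
  {"claw": 0,"delta_pos": [0,-0.4,0],"turn": 0},
])

```text
clock: 9.42
eef_pos: [548.2, -149.6, 53.3]
tcp_rot: [-3.142, -0.0, -0.041]
contact_force: [-0.3, -2.4, 0.6]
opening: -0.001
grasp_force: 1.2
```

step_arm([
  {"claw": 0,"delta_pos": [0,-0.4,0],"turn": 0},
  {"claw": 0,"delta_pos": [0,0,0],"turn": 0},
])

```text
clock: 9.58
eef_pos: [548.2, -149.1, 53.3]
tcp_rot: [-3.142, 0.0, -0.041]
contact_force: [0.5, -2.1, 1.5]
opening: 0.001
grasp_force: 1.0
```

```bash
python3 tip.py
```

```text
jig 0.44440079257447085 -169.02766149776 [ 0.29746546 -1.82399117  1.21506798]
30 [139 139 125] | 32 [140 142 139] | 34 [140 144 145] | 36 [139 143 141] | 38 [139 141 132] | 40 [139 139 119] | 42 [140 141 124] | 44 [140 143 135] | 46 [141 144 146] | 48 [141 144 149] | 50 [140 144 148] | 52 [140 144 148] | 54 [141 144 148] | 56 [141 144 149] | 58 [140 144 148] | 60 [140 144 148] | 62 [141 144 149] | 64 [141 144 148] | 66 [141 144 149] | 68 [140 144 149] | 70 [140 143 147] | 72 [141 143 142] | 74 [141 141 126] | 76 [140 139 108] | 78 [141 139  92] | 80 [141 139  87] | 82 [140 137  84] | 84 [132 129  79] | 86 [113 109  68] | 88 [86 82 55] | 90 [77 73 59] | 92 [84 82 78] | 94 [107 108 107] | 96 [112 114 112] | 98 [108 109 105] |
```

step_arm([
  {"claw": 0,"delta_pos": [0,-0.4,0],"turn": 0},
  {"claw": 0,"delta_pos": [0,-0.4,0],"turn": 0},
])

```text
clock: 9.8
eef_pos: [548.2, -148.4, 53.3]
tcp_rot: [3.142, -0.0, -0.041]
contact_force: [1.2, -2.3, 0.5]
opening: -0.0
grasp_force: 1.2
```

step_arm([
  {"claw": 0,"delta_pos": [0,-0.4,0],"turn": 0},
  {"claw": 0,"delta_pos": [0,-0.4,0],"turn": 0},
])

```text
clock: 9.97
eef_pos: [548.3, -147.6, 53.3]
tcp_rot: [-3.142, 0.0, -0.041]
contact_force: [0.3, -2.3, 1.2]
opening: 0.005
grasp_force: 1.2
```

step_arm([
  {"claw": 0,"delta_pos": [0,-0.4,0],"turn": 0},
])

```text
clock: 10.05
eef_pos: [548.3, -147.2, 53.3]
tcp_rot: [3.142, -0.0, -0.041]
contact_force: [0.7, -1.7, 1.9]
opening: -0.001
grasp_force: 1.2
```

step_arm([
  {"claw": 0,"delta_pos": [0,-0.4,0],"turn": 0},
])

```text
clock: 10.13
eef_pos: [548.3, -146.8, 53.3]
tcp_rot: [3.142, -0.0, -0.041]
contact_force: [0.3, -2.1, 1.3]
opening: 0.005
grasp_force: 1.2
```

step_arm([
  {"claw": 0,"delta_pos": [0,-0.4,0],"turn": 0},
])

```text
clock: 10.22
eef_pos: [548.3, -146.4, 53.3]
tcp_rot: [3.142, -0.0, -0.041]
contact_force: [0.5, -1.8, 1.3]
opening: 0.004
grasp_force: 1.3
```

step_arm([
  {"claw": 0,"delta_pos": [0,-0.4,0],"turn": 0},
])

```text
clock: 10.3
eef_pos: [548.3, -146.0, 53.3]
tcp_rot: [-3.142, 0.0, -0.041]
contact_force: [0.2, -1.7, 0.9]
opening: 0.002
grasp_force: 1.3
```

```bash
python3 tip.py | tr '|' '\n' | sed -n '1p;26,40p'
```

```text
jig 0.48236865246976635 -165.78967182790524 [ 0.49574714 -2.14835483  1.72472905]
 78 [141 141 121] 
 80 [141 140 100] 
 82 [141 139  89] 
 84 [140 138  84] 
 86 [137 134  83] 
 88 [123 120  75] 
 90 [108 105  74] 
 92 [100  98  83] 
 94 [111 111 108] 
 96 [113 114 113] 
 98 [108 109 106]
```

step_arm([
  {"claw": 0,"delta_pos": [0,-0.4,0],"turn": 0},
])

```text
clock: 10.43
eef_pos: [548.4, -145.6, 53.3]
tcp_rot: [3.142, -0.0, -0.041]
contact_force: [0.5, -2.8, 1.7]
opening: 0.0
grasp_force: 1.3
```

step_arm([
  {"claw": 0,"delta_pos": [0,-0.4,0],"turn": 0},
])

```text
clock: 10.52
eef_pos: [548.4, -145.2, 53.3]
tcp_rot: [3.142, 0.0, -0.041]
contact_force: [1.1, -2.1, 0.9]
opening: 0.0
grasp_force: 1.3
```

step_arm([
  {"claw": 0,"delta_pos": [0,-0.4,0],"turn": 0},
])

```text
clock: 10.6
eef_pos: [548.4, -144.8, 53.3]
tcp_rot: [3.142, -0.0, -0.041]
contact_force: [0.2, -2.8, 2.3]
opening: 0.0
grasp_force: 1.3
```

step_arm([
  {"claw": 0,"delta_pos": [0,-0.3,0],"turn": 0},
])

```text
clock: 10.68
eef_pos: [548.4, -144.5, 53.3]
tcp_rot: [-3.142, 0.0, -0.041]
contact_force: [0.4, -2.4, 1.4]
opening: -0.002
grasp_force: 1.3
```

step_arm([
  {"claw": 0,"delta_pos": [0,-0.3,0],"turn": 0},
])

```text
clock: 10.77
eef_pos: [548.4, -144.2, 53.3]
tcp_rot: [3.142, 0.0, -0.041]
contact_force: [-0.2, -2.6, 0.9]
opening: -0.001
grasp_force: 1.3
```

step_arm([
  {"claw": 0,"delta_pos": [0,-0.4,0],"turn": 0},
])

```text
clock: 10.85
eef_pos: [548.4, -143.8, 53.3]
tcp_rot: [3.142, -0.0, -0.041]
contact_force: [1.6, -3.1, 1.5]
opening: -0.001
grasp_force: 1.7
```

step_arm([
  {"claw": 0,"delta_pos": [0,-0.4,0],"turn": 0},
])

```text
clock: 10.93
eef_pos: [548.5, -143.7, 53.3]
tcp_rot: [3.141, -0.0, -0.041]
contact_force: [-0.1, -6.5, 0.9]
opening: 0.0
grasp_force: 3.5
```

step_arm([
  {"claw": 0,"delta_pos": [0,-0.4,0],"turn": 0},
])

```text
clock: 11.02
eef_pos: [548.5, -143.6, 53.3]
tcp_rot: [3.141, -0.0, -0.041]
contact_force: [0.1, -9.5, 0.4]
opening: -0.001
grasp_force: 4.7
```

```bash
python3 tip.py | tr '|' '\n' | sed -n '1p;26,40p'
```

```text
jig 0.5066882446807215 -163.58231578820406 [-0.59030815 -7.27473972  0.60649399]
 78 [140 142 137] 
 80 [140 140 120] 
 82 [140 139 103] 
 84 [141 138  90] 
 86 [140 139  85] 
 88 [137 134  82] 
 90 [129 126  84] 
 92 [121 118  92] 
 94 [118 117 110] 
 96 [115 116 113] 
 98 [107 109 106]
```

The stop is met at about 8 N, gently. I'll back off, rise and go round to the clamp handle.

step_arm([
  {"claw": 0,"delta_pos": [0,1,0],"turn": 0},
  {"claw": 0,"delta_pos": [0,5,0],"turn": 0},
  {"claw": 0,"delta_pos": [0,15,0],"turn": 0},
  {"claw": 0,"delta_pos": [0,15,0],"turn": 0},
  {"claw": 0,"delta_pos": [0,0,-40],"turn": 0},
  {"claw": 0,"delta_pos": [0,0,-40],"turn": -0.12},
  {"claw": 0,"delta_pos": [0,0,-40],"turn": -0.12},
  {"claw": 0,"delta_pos": [0,0,-40],"turn": -0.12},
])

```text
clock: 11.73
eef_pos: [546.1, -178.8, 214.6]
tcp_rot: [-3.14, 0.001, 0.324]
contact_force: [0.9, -0.3, 0.0]
opening: -0.001
grasp_force: 0.0
```

step_arm([
  {"claw": 50,"delta_pos": [0,0,-40],"turn": -0.12},
  {"claw": 50,"delta_pos": [0,0,-40],"turn": -0.12},
  {"claw": 50,"delta_pos": [0,0,0],"turn": -0.12},
  {"claw": 50,"delta_pos": [0,0,0],"turn": -0.12},
  {"claw": 50,"delta_pos": [0,0,0],"turn": -0.12},
  {"claw": 50,"delta_pos": [0,0,0],"turn": -0.12},
  {"claw": 50,"delta_pos": [0,0,0],"turn": -0.12},
  {"claw": 50,"delta_pos": [0,0,0],"turn": -0.12},
])

```text
clock: 12.4
eef_pos: [546.5, -178.7, 292.9]
tcp_rot: [-3.14, -0.001, 1.285]
contact_force: [0.6, 1.0, 0.6]
opening: 0.579
grasp_force: 0.0
```

step_arm([
  {"claw": 50,"delta_pos": [0,0,0],"turn": -0.12},
  {"claw": 50,"delta_pos": [0,0,0],"turn": -0.12},
  {"claw": 50,"delta_pos": [0,0,0],"turn": 0},
  {"claw": 50,"delta_pos": [0,0,0],"turn": 0},
])

```text
clock: 12.73
eef_pos: [546.7, -178.8, 293.0]
tcp_rot: [-3.141, -0.001, 1.515]
contact_force: [0.0, -0.1, 0.8]
opening: 0.586
grasp_force: 0.0
```

step_arm([
  {"claw": 50,"delta_pos": [34,13,0],"turn": -0.016},
  {"claw": 50,"delta_pos": [34,13,0],"turn": 0},
  {"claw": 50,"delta_pos": [34,13,0],"turn": 0},
  {"claw": 50,"delta_pos": [34,14,0],"turn": 0},
  {"claw": 50,"delta_pos": [35,14,0],"turn": 0},
  {"claw": 50,"delta_pos": [0,0,0],"turn": 0},
  {"claw": 50,"delta_pos": [0,0,0],"turn": 0},
])

```text
clock: 13.32
eef_pos: [620.8, -9.0, 292.8]
tcp_rot: [-3.141, -0.0, 1.534]
contact_force: [0.3, -0.0, -0.7]
opening: 0.586
grasp_force: 0.0
```

step_arm([
  {"claw": 50,"delta_pos": [0,0,25],"turn": 0},
  {"claw": 50,"delta_pos": [0,0,25],"turn": 0},
  {"claw": 50,"delta_pos": [0,0,15],"turn": 0},
  {"claw": 50,"delta_pos": [0,0,10],"turn": 0},
  {"claw": 50,"delta_pos": [0,0,10],"turn": 0},
  {"claw": 50,"delta_pos": [0,0,8],"turn": 0},
  {"claw": 50,"delta_pos": [0,0,0],"turn": 0},
  {"claw": 50,"delta_pos": [0,0,0],"turn": 0},
])

```text
clock: 13.98
eef_pos: [620.7, -11.1, 200.5]
tcp_rot: [3.142, 0.0, 1.534]
contact_force: [0.6, -1.1, 0.7]
opening: 0.583
grasp_force: 0.0
```

```bash
python3 - <<'E'
from h import *
g=grab_frame("side");s=sense();print(s["eef_pos"],s["tcp_rot"],s["contact_force"])
a=cv2.resize(g["img"][150:300,200:320],None,fx=4,fy=4,interpolation=cv2.INTER_CUBIC)
cv2.imwrite("pics/g.png",cv2.cvtColor(a,cv2.COLOR_RGB2BGR))
E
```

```text
[621.04025701 -10.94590271 200.99240805] [3.14061175e+00 1.14563141e-05 1.53434995e+00] [-0.98919252 -0.51213376  1.03252699]
```

View pics/g.png

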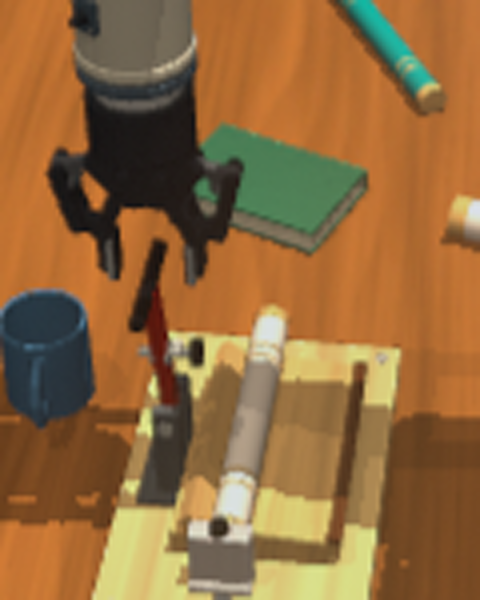

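The crop shows the open fingers, tips at (112,278) and (193,282), straddling the handle's far half at (155,250). The rung lies in the vee at the stop. I'll grip now.

step_arm([
  {"claw": 20,"delta_pos": [0,0,2],"turn": 0},
  {"claw": 20,"delta_pos": [0,0,0],"turn": 0},
  {"claw": 20,"delta_pos": [0,0,0],"turn": 0},
  {"claw": 0,"delta_pos": [0,0,0],"turn": 0},
  {"claw": 0,"delta_pos": [0,0,0],"turn": 0},
  {"claw": 0,"delta_pos": [0,0,0],"turn": 0},
  {"claw": 0,"delta_pos": [0,0,0],"turn": 0},
], force=40)

```text
clock: 14.62
eef_pos: [620.4, -10.7, 198.7]
tcp_rot: [-3.141, -0.0, 1.535]
contact_force: [-3.8, 0.9, 5.8]
opening: 0.123
grasp_force: 39.0
```

```bash
python3 - <<'E'
from h import *
s=sense();q=np.load("q.npy");d=s["eef_pos"][:2]-q[:2];c,n=np.cos(q[2]),np.sin(q[2])
print(s["eef_pos"],s["opening"],s["grasp_force"],s["contact_force"],"jig",c*d[0]+n*d[1],-n*d[0]+c*d[1])
a0=-0.10
prev=None
for a in np.radians(np.r_[np.degrees(a0),np.arange(5,80,10),76,80,82,84,86,88,90]):
    h=np.array([55-120*np.sin(a),90+120*np.cos(a)])
    if prev is not None: print(round(np.degrees(a)),np.round(h-prev,1),np.round(h-h0,1))
    else: h0=h
    prev=h
E
```

```text
[620.35912937 -10.68450444 198.66546344] 0.12291330586382283 39.02322292327881 [-3.77274002  0.94650389  5.82088791] jig 66.97759491347638 -27.773755042828615
5 [-22.4   0.1] [-22.4   0.1]
15 [-20.6  -3.6] [-43.   -3.5]
25 [-19.7  -7.2] [-62.7 -10.6]
35 [-18.1 -10.5] [-80.8 -21.1]
45 [-16.  -13.4] [-96.8 -34.5]
55 [-13.4 -16. ] [-110.3  -50.6]
65 [-10.5 -18.1] [-120.7  -68.7]
75 [ -7.2 -19.7] [-127.9  -88.3]
76 [-0.5 -2. ] [-128.4  -90.4]
80 [-1.7 -8.2] [-130.2  -98.6]
82 [-0.7 -4.1] [-130.8 -102.7]
84 [-0.5 -4.2] [-131.3 -106.9]
86 [-0.4 -4.2] [-131.7 -111. ]
88 [-0.2 -4.2] [-131.9 -115.2]
90 [-0.1 -4.2] [-132.  -119.4]
```

step_arm([
  {"claw": 0,"delta_pos": [0,-11.2,-0.3],"turn": 0},
  {"claw": 0,"delta_pos": [0,-11.2,0.3],"turn": 0},
  {"claw": 0,"delta_pos": [0,-10.4,1.4],"turn": 0},
  {"claw": 0,"delta_pos": [0,-10.2,2.2],"turn": 0},
  {"claw": 0,"delta_pos": [0,-10,3.2],"turn": 0},
  {"claw": 0,"delta_pos": [0,-9.7,4],"turn": 0},
  {"claw": 0,"delta_pos": [0,-9.3,4.9],"turn": 0},
  {"claw": 0,"delta_pos": [0,-8.8,5.6],"turn": 0},
])

```text
clock: 15.28
eef_pos: [543.8, -7.3, 179.4]
tcp_rot: [3.131, -0.001, 1.534]
contact_force: [8.0, 3.7, 7.8]
opening: 0.125
grasp_force: 41.2
```

step_arm([
  {"claw": 0,"delta_pos": [0,-8.3,6.4],"turn": 0},
  {"claw": 0,"delta_pos": [0,-7.7,7],"turn": 0},
  {"claw": 0,"delta_pos": [0,-7,7.7],"turn": 0},
  {"claw": 0,"delta_pos": [0,-6.4,8.3],"turn": 0},
  {"claw": 0,"delta_pos": [0,-5.6,8.8],"turn": 0},
  {"claw": 0,"delta_pos": [0,-4.9,9.3],"turn": 0},
  {"claw": 0,"delta_pos": [0,0,0],"turn": 0},
])

```text
clock: 15.87
eef_pos: [502.1, -5.4, 129.5]
tcp_rot: [3.136, -0.002, 1.534]
contact_force: [9.3, 6.5, -12.0]
opening: 0.126
grasp_force: 42.1
```

```bash
cat > st.py <<'E'
from h import *
s=sense();q=np.load("q.npy");d=s["eef_pos"][:2]-q[:2];c,n=np.cos(q[2]),np.sin(q[2])
x=c*d[0]+n*d[1];z=s["eef_pos"][2];x0,z0=66.98,198.67;a0=-.10
hx,hz=55-120*np.sin(a0)+x-x0,90+120*np.cos(a0)+z-z0
print(s["contact_force"],s["grasp_force"],"handle",hx,hz,"ang",np.degrees(np.arctan2(55-hx,hz-90)),"r",np.hypot(55-hx,hz-90))
E
python3 st.py
```

```text
[  9.34129532   6.50752522 -11.97080913] 42.06989407539368 handle -51.35494936148141 140.25458436800895 ang 64.7084417151306 r 117.63034686544371
```

step_arm([
  {"claw": 0,"delta_pos": [0,0,0],"turn": 0},
  {"claw": 0,"delta_pos": [0,0,0],"turn": 0},
  {"claw": 0,"delta_pos": [0,0,0],"turn": 0},
])

```text
clock: 16.12
eef_pos: [502.1, -5.4, 129.5]
tcp_rot: [3.137, -0.002, 1.534]
contact_force: [8.2, 7.2, -9.7]
opening: 0.123
grasp_force: 42.3
```

```bash
python3 st.py
```

```text
[ 8.1650839   7.20631631 -9.68686893] 42.28695094585419 handle -51.36938843985072 140.2163090288835 ang 64.72830319367631 r 117.62705679201608
```

step_arm([
  {"claw": 0,"delta_pos": [0,1.5,1],"turn": 0},
  {"claw": 0,"delta_pos": [0,0.8,1],"turn": 0},
  {"claw": 0,"delta_pos": [0,0,0],"turn": 0},
  {"claw": 0,"delta_pos": [0,0,0],"turn": 0},
])

```text
clock: 16.45
eef_pos: [501.6, -5.4, 127.9]
tcp_rot: [-3.141, -0.002, 1.534]
contact_force: [-6.6, 6.9, 9.2]
opening: 0.124
grasp_force: 44.1
```

```bash
python3 st.py
```

```text
[-6.5717865   6.89807433  9.24252881] 44.09915506839752 handle -51.93129156086687 138.62160595512748 ang 65.54873030774051 r 117.46642788699589
```

step_arm([
  {"claw": 0,"delta_pos": [0.3,-1.5,2.5],"turn": 0},
  {"claw": 0,"delta_pos": [0.3,-1.2,2.6],"turn": 0},
  {"claw": 0,"delta_pos": [0,-1.1,2.6],"turn": 0},
  {"claw": 0,"delta_pos": [0,-1,2.6],"turn": 0},
  {"claw": 0,"delta_pos": [0,-0.9,2.5],"turn": 0},
  {"claw": 0,"delta_pos": [0,-0.9,2.5],"turn": 0},
])

```text
clock: 16.95
eef_pos: [495.9, -5.1, 112.9]
tcp_rot: [3.141, -0.001, 1.534]
contact_force: [-3.8, 4.2, 12.3]
opening: 0.122
grasp_force: 45.0
```

```bash
sed -i 's/a0=-.10/a0=-.0785/; $a a=np.arctan2(55-hx,hz-90);F=s["contact_force"];print("rad out",-F[0]*np.sin(a)+F[2]*np.cos(a),"resist",F[0]*np.cos(a)+F[2]*np.sin(a))' st.py; python3 st.py
```

```text
[-3.78950935  4.1673161  12.33230957] 45.00821113586426 handle -60.20535650416542 123.86479768801107 ang 73.61921692981713 r 120.0795515052491
rad out 7.113642025573835 resist 10.763007829038806
```

step_arm([
  {"claw": 0,"delta_pos": [0.2,-0.8,2],"turn": 0},
  {"claw": 0,"delta_pos": [0.2,-0.7,2],"turn": 0},
])

```text
clock: 17.12
eef_pos: [494.6, -4.9, 108.9]
tcp_rot: [3.14, -0.0, 1.535]
contact_force: [-2.5, 0.9, 10.3]
opening: 0.123
grasp_force: 45.1
```

step_arm([
  {"claw": 0,"delta_pos": [0,-0.6,2],"turn": 0},
  {"claw": 0,"delta_pos": [0,-0.5,2],"turn": 0},
])

```text
clock: 17.28
eef_pos: [493.6, -4.9, 105.0]
tcp_rot: [3.14, -0.0, 1.535]
contact_force: [-2.8, 1.9, 11.4]
opening: 0.124
grasp_force: 45.3
```

step_arm([
  {"claw": 0,"delta_pos": [0,-0.4,2],"turn": 0},
  {"claw": 0,"delta_pos": [0,-0.4,2],"turn": 0},
])

```text
clock: 17.45
eef_pos: [492.6, -4.8, 100.8]
tcp_rot: [3.14, -0.001, 1.534]
contact_force: [-3.7, 2.4, 10.2]
opening: 0.125
grasp_force: 45.5
```

```bash
python3 st.py
```

```text
[-3.67684285  2.35769695 10.16427102] 45.46994626522064 handle -63.44078209892292 111.79133785753268 ang 79.57501782621245 r 120.42873938485644
rad out 5.455352349624133 resist 9.33116870298843
```

step_arm([
  {"claw": 0,"delta_pos": [0,-0.4,2],"turn": 0},
])

```text
clock: 17.53
eef_pos: [492.3, -4.8, 98.8]
tcp_rot: [3.14, -0.001, 1.534]
contact_force: [-3.0, 2.1, 10.8]
opening: 0.127
grasp_force: 45.5
```

step_arm([
  {"claw": 0,"delta_pos": [0,-0.4,2],"turn": 0},
])

```text
clock: 17.62
eef_pos: [491.9, -4.8, 96.8]
tcp_rot: [3.14, -0.0, 1.534]
contact_force: [-4.1, 2.6, 10.6]
opening: 0.122
grasp_force: 45.6
```

step_arm([
  {"claw": 0,"delta_pos": [0,-0.3,2],"turn": 0},
])

```text
clock: 17.7
eef_pos: [491.5, -4.8, 94.8]
tcp_rot: [3.141, -0.001, 1.534]
contact_force: [-2.6, 2.0, 8.1]
opening: 0.123
grasp_force: 45.7
```

step_arm([
  {"claw": 0,"delta_pos": [0,-0.3,1.5],"turn": 0},
])

```text
clock: 17.78
eef_pos: [491.2, -4.8, 93.2]
tcp_rot: [3.14, -0.001, 1.534]
contact_force: [-2.7, 2.0, 9.4]
opening: 0.126
grasp_force: 45.8
```

step_arm([
  {"claw": 0,"delta_pos": [0,-0.2,1.3],"turn": 0},
])

```text
clock: 17.87
eef_pos: [491.1, -4.8, 91.9]
tcp_rot: [3.14, -0.001, 1.534]
contact_force: [-3.3, 2.3, 9.6]
opening: 0.12
grasp_force: 45.8
```

step_arm([
  {"claw": 0,"delta_pos": [0,-0.2,1.3],"turn": 0},
])

```text
clock: 17.95
eef_pos: [490.9, -4.8, 90.7]
tcp_rot: [3.14, -0.001, 1.534]
contact_force: [-2.8, 2.7, 10.8]
opening: 0.124
grasp_force: 45.8
```

step_arm([
  {"claw": 0,"delta_pos": [0,-0.2,1.3],"turn": 0},
])

```text
clock: 18.03
eef_pos: [490.8, -4.8, 89.4]
tcp_rot: [3.14, -0.001, 1.534]
contact_force: [-3.8, 2.0, 10.7]
opening: 0.12
grasp_force: 45.9
```

step_arm([
  {"claw": 0,"delta_pos": [0,-0.1,1.3],"turn": 0},
])

```text
clock: 18.12
eef_pos: [490.6, -4.8, 88.1]
tcp_rot: [3.14, -0.001, 1.534]
contact_force: [-4.4, 1.7, 9.8]
opening: 0.122
grasp_force: 45.9
```

step_arm([
  {"claw": 0,"delta_pos": [0,-0.1,1.3],"turn": 0},
])

```text
clock: 18.2
eef_pos: [490.5, -4.8, 86.8]
tcp_rot: [3.14, -0.001, 1.534]
contact_force: [-3.9, 1.9, 10.7]
opening: 0.123
grasp_force: 46.0
```

step_arm([
  {"claw": 0,"delta_pos": [0,-0.1,1.3],"turn": 0},
])

```text
clock: 18.28
eef_pos: [490.3, -4.7, 85.5]
tcp_rot: [3.141, -0.001, 1.534]
contact_force: [-2.2, 1.2, 7.3]
opening: 0.121
grasp_force: 46.1
```

step_arm([
  {"claw": 0,"delta_pos": [0,-0.1,1.3],"turn": 0},
])

```text
clock: 18.37
eef_pos: [490.2, -4.7, 84.1]
tcp_rot: [3.141, -0.001, 1.534]
contact_force: [-2.9, 2.8, 8.9]
opening: 0.128
grasp_force: 46.1
```

step_arm([
  {"claw": 0,"delta_pos": [0,-0.1,1],"turn": 0},
])

```text
clock: 18.45
eef_pos: [490.1, -4.7, 83.1]
tcp_rot: [3.141, -0.001, 1.534]
contact_force: [-3.1, 2.9, 8.6]
opening: 0.125
grasp_force: 46.1
```

step_arm([
  {"claw": 0,"delta_pos": [0,0,1.2],"turn": 0},
])

```text
clock: 18.53
eef_pos: [490.0, -4.7, 82.0]
tcp_rot: [3.141, -0.001, 1.534]
contact_force: [-3.9, 1.4, 9.2]
opening: 0.124
grasp_force: 46.3
```

step_arm([
  {"claw": 0,"delta_pos": [0,0,1.2],"turn": 0},
])

```text
clock: 18.62
eef_pos: [490.0, -4.7, 80.8]
tcp_rot: [3.141, -0.001, 1.534]
contact_force: [-4.2, 2.3, 12.2]
opening: 0.125
grasp_force: 46.4
```

step_arm([
  {"claw": 0,"delta_pos": [0,0,1.2],"turn": 0},
])

```text
clock: 18.7
eef_pos: [490.0, -4.7, 79.6]
tcp_rot: [3.141, -0.0, 1.534]
contact_force: [-5.7, 2.6, 13.0]
opening: 0.127
grasp_force: 46.5
```

step_arm([
  {"claw": 0,"delta_pos": [0,0,1.2],"turn": 0},
])

```text
clock: 18.78
eef_pos: [489.9, -4.7, 78.5]
tcp_rot: [3.141, -0.001, 1.534]
contact_force: [-6.1, 2.6, 14.5]
opening: 0.122
grasp_force: 46.7
```

step_arm([
  {"claw": 0,"delta_pos": [0,0,0.4],"turn": 0},
])

```text
clock: 18.87
eef_pos: [489.8, -4.7, 77.9]
tcp_rot: [3.141, -0.0, 1.534]
contact_force: [-4.4, 2.1, 12.4]
opening: 0.122
grasp_force: 46.9
```

step_arm([
  {"claw": 0,"delta_pos": [0,0,0],"turn": 0},
])

```text
clock: 18.95
eef_pos: [489.8, -4.7, 77.9]
tcp_rot: [3.141, -0.001, 1.534]
contact_force: [-3.5, 2.3, 8.7]
opening: 0.127
grasp_force: 46.6
```

step_arm([
  {"claw": 0,"delta_pos": [0,0,0],"turn": 0},
])

```text
clock: 19.03
eef_pos: [489.8, -4.7, 77.9]
tcp_rot: [3.141, -0.001, 1.534]
contact_force: [-3.2, 2.1, 9.4]
opening: 0.122
grasp_force: 46.6
```

```bash
python3 st.py; python3 tip.py | tr '|' '\n' | sed -n '1p;26,40p'; python3 st.py
```

```text
[-3.20249535  2.12461954  9.35043278] 46.61139786243439 handle -66.28574719351607 88.87524363723705 ang 90.53132331513886 r 121.29096235567211
rad out 3.115649142278545 resist 9.379728145651361
jig -63.71831306666538 -27.077687293587655 [-3.86210291  1.84006293  9.26701047]
 78 [133 122 101] 
 80 [133 122 101] 
 82 [131 121 100] 
 84 [125 115  95] 
 86 [110 100  82] 
 88 [91 82 67] 
 90 [85 76 62] 
 92 [94 84 69] 
 94 [115 104  85] 
 96 [124 113  94] 
 98 [129 118  98] 
 [-3.86210291  1.84006293  9.26701047] 46.61061108112335 handle -66.28798481869669 88.87040527090764 ang 90.53359893375116 r 121.29324484748683
rad out 3.7756324599119027 resist 9.302576063693117
```

step_arm([
  {"claw": 0,"delta_pos": [0,0,0.6],"turn": 0},
])

```text
clock: 19.17
eef_pos: [489.8, -4.7, 77.4]
tcp_rot: [3.141, -0.0, 1.534]
contact_force: [-4.5, 1.7, 13.3]
opening: 0.126
grasp_force: 46.9
```

step_arm([
  {"claw": 0,"delta_pos": [0,0,0.6],"turn": 0},
])

```text
clock: 19.25
eef_pos: [489.8, -4.7, 76.9]
tcp_rot: [3.141, -0.0, 1.534]
contact_force: [-5.1, 2.2, 13.2]
opening: 0.122
grasp_force: 47.0
```

step_arm([
  {"claw": 0,"delta_pos": [0,0,-0.5],"turn": 0},
  {"claw": 0,"delta_pos": [0,0,0],"turn": 0},
])

```text
clock: 19.42
eef_pos: [489.7, -4.7, 76.9]
tcp_rot: [3.141, -0.0, 1.534]
contact_force: [-3.6, 2.1, 6.6]
opening: 0.121
grasp_force: 46.2
```

step_arm([
  {"claw": 45,"delta_pos": [0,0,0],"turn": 0},
  {"claw": 45,"delta_pos": [0,0,0],"turn": 0},
  {"claw": 45,"delta_pos": [0,0,0],"turn": 0},
  {"claw": 45,"delta_pos": [0,0,0],"turn": 0},
  {"claw": 45,"delta_pos": [0,0,0],"turn": 0},
  {"claw": 45,"delta_pos": [0,0,0],"turn": 0},
])

```text
clock: 19.92
eef_pos: [489.9, -5.1, 76.6]
tcp_rot: [3.142, 0.0, 1.535]
contact_force: [-0.4, 0.3, -0.4]
opening: 0.527
grasp_force: 0.0
```

step_arm([
  {"claw": 45,"delta_pos": [0,0,-5],"turn": 0},
  {"claw": 45,"delta_pos": [0,0,-15],"turn": 0},
  {"claw": 45,"delta_pos": [0,0,-25],"turn": 0},
  {"claw": 45,"delta_pos": [0,0,-35],"turn": 0},
  {"claw": 45,"delta_pos": [0,0,-35],"turn": 0},
  {"claw": 45,"delta_pos": [0,0,-30],"turn": 0},
  {"claw": 45,"delta_pos": [0,-30,0],"turn": 0},
  {"claw": 45,"delta_pos": [0,-30,0],"turn": 0},
])

```text
clock: 20.58
eef_pos: [431.4, -2.9, 224.0]
tcp_rot: [3.136, -0.0, 1.535]
contact_force: [-0.8, 0.6, -0.8]
opening: 0.527
grasp_force: 0.0
```

step_arm([
  {"claw": 45,"delta_pos": [0,-40,0],"turn": 0},
  {"claw": 45,"delta_pos": [-30,-20,0],"turn": 0},
  {"claw": 45,"delta_pos": [-40,0,0],"turn": 0},
  {"claw": 45,"delta_pos": [-40,0,0],"turn": 0},
  {"claw": 45,"delta_pos": [-40,0,0],"turn": 0},
  {"claw": 45,"delta_pos": [-40,0,0],"turn": 0},
  {"claw": 45,"delta_pos": [0,0,0],"turn": 0},
  {"claw": 45,"delta_pos": [0,0,0],"turn": 0},
])

```text
clock: 21.25
eef_pos: [362.6, -192.4, 221.9]
tcp_rot: [3.141, 0.0, 1.53]
contact_force: [-0.3, 0.5, -0.2]
opening: 0.529
grasp_force: 0.0
```

```bash
python3 tip.py | tr '|' '\n' | sed -n '1p;26,40p'; python3 - <<'E'
from h import *
from fit import W
q=np.load("q.npy");g=grab_frame("side")
for z in range(78,104,3):
    p=proj(g,W(q,[[-65,y,z] for y in np.r_[15:42:3]])).astype(np.float32)
    print(z,cv2.remap(g["img"].astype(np.float32),p[None,:,0].copy(),p[None,:,1].copy(),1)[0].mean(0).astype(int))
E
```

```text
jig -183.28120392770313 -218.32221863621464 [-0.1335885   0.47509044  0.60706624]
 78 [142 144 139] 
 80 [142 143 122] 
 82 [142 141 105] 
 84 [143 141  91] 
 86 [142 140  86] 
 88 [139 137  84] 
 90 [131 128  85] 
 92 [121 119  93] 
 94 [119 120 111] 
 96 [116 118 114] 
 98 [109 110 107] 
 78 [91 75 47]
81 [77 63 41]
84 [69 56 38]
87 [66 54 37]
90 [67 54 38]
93 [67 55 39]
96 [67 55 39]
99 [67 55 39]
102 [68 55 39]
```

The tip profile matches the one at stop contact, so the rung is still home. The handle stayed where I left it and the robot touches nothing, so I'll hand it in.

```bash
python3 -c "
from rig import *
print(sign_off())"
```

```text
the job is handed in; nothing more can be done
None
```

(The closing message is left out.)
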